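# Roll the bead roller up into its seat

### The arm

A 6-joint arm with a two-finger parallel gripper is mounted at the origin on the work surface. World frame = base frame: x ahead of the robot, y to its left, z up, the work surface at z = 0. Lengths are in mm, angles in rad, forces in N, time in s.
With the tool pointing down it reaches from about 400 to 925 mm from the base axis. Payload 3.4 kg.
Tool frame: the origin (TCP) lies between the finger pads; the fingertips stand manip.finger_overhang ahead of it and the grasp point (between the pads) lies 6 mm ahead of it (manip.finger_overhang is the distance from the TCP to the fingertips, in mm); z points along the fingers, x is the direction in which the jaws open and shut, and the axes are right-handed (so a half turn about z gives the same grasp; the last joint's range is limited). The gripper opens to 85 mm and grips with 20 to 120 N. Pads are 22 mm wide; open, the fingers measure 114 mm over their backs; the gripper's body (76 mm by 85 mm) begins 54 mm behind the grasp point. The pads swing forward as they close: fully open they stand 13 mm farther back than shut.
Start: joints at [-1.391, 0.307, 1.506, -0, 1.328, -0.073], TCP at [144.349, -556.592, 256.305] pointing down, gripper open.
Joint ranges: [-3.12, 3.12], [-1.05, 2.28], [0.14, 2.33], [-1.42, 4.57], [0.1, 2.73], [-2.68, 2.68]. Speed limits (rad/s): [2.57, 2.57, 3.14, 3.14, 3.14, 3.14].

### API

Orientations are given as a unit quaternion [w, x, y, z].
In Python, from workcell import manip gives the robot as it stands. The module is installed in compiled form; this text tells all that it offers.
- The arm moves only by the tool arm_command, never from a script. Its argument "increments" is a list of rows, each a list of 4 numbers: the shift along the tool's x, y, z in mm, then the turn about the tool's z in rad. In form: [[dx, dy, dz, roll], ...]. A call has 1 to 12 rows; each row is the pose to reach, as a shift and turn from the pose commanded when the call began, along the tool's axes at that moment; what a row does not reach only later rows make up. A row lasts 1/12 s, in which the tool goes at most 41.7 mm and 7.16 degrees, less where a joint would pass 70% of its speed; a pose out of reach is approached as far as the arm can. A call with a gripper value outside its range is refused whole. "jaw" is the finger opening in mm, from 0 to 85.4, set as the call begins (left out, the last holds). The fingers move at their own pace and stop on an object; "grip_force" is the grip in N (left out, the last holds). Time passes only in rows, so rows that repeat a pose let the fingers close. It gives the time, the measured TCP pose, the force and the opening at its end, in the units of the state.
- manip.get_obs(): the state, without advancing time (a new reading comes with each control period).
- manip.camera(name): name is "side" or "top"; returns (picture, depth): 480x640x3 uint8, red, green, blue; 480x640 float32, mm along the optical axis (not along the pixel's ray), 0 where there is no reading.
- manip.camera_info(name): a dict with "vfov" (degrees; the focal length in pixels is half the picture's height over the tangent of half this angle, whatever the lens; pixels are square), "cx", "cy" (the principal point, pixels), "k1" (the pictures are not rectified: a ray, as slopes to the right and down, at radius r is drawn at 1 + k1 r^2 times it, then the intrinsics apply), "R" (3x3) and "t" (3): a world point X has camera coordinates R X + t. Camera axes: x right, y down, z forward; pixel columns grow to the right and rows downward; lengths in mm; the calibration is good to about 2 mm. A picture is of the moment at which its call begins. camera_info takes no time and is no camera call.
- manip.sign_off(): hands the job in, once; it reports no verdict.
The state is a dict: "clock": time; "joint_pos": joint angles; "dq": joint speeds; "effort": joint torques, N m; "tool_pos": TCP position; "tool_rot": TCP orientation; "contact_force": force on the tool from outside, world axes, zero at the start; "wrist_torque": the same for the moment, N m; "opening": opening from 0.0 (shut) to 1.0 (fully open).
Only numpy, scipy, OpenCV 4.12 (cv2) and the standard library are available. Lean on these libraries where they do the work, as an engineer would, in place of code of your own. Each camera call takes 0.05 s, during which the arm holds its last target.

### The job

With the fingertips, push the black tyre-machine roller slowly up the ramp of its stand until it drops into the seat at the top and rests against the stop plate, then draw the hand clear. Keep the fingers behind it all the way up so that it never runs free or rolls back, push it only (do not lift or carry it), and leave the socket, the paste jar and the wrench alone.

Things in the scene. Friction and masses are not known exactly. Their poses are not given: they have to be found in the camera images.
- stand: Bolted-down aluminium track: flat landing, ramp, seat, upright dark stop plate. Origin on the bench at mid-width; x horizontal up the track to the stop, y across, z up. Track 78 mm wide between dark guides 8 mm thick, standing about 8 mm above it (12 at the seat); bolt feet reach 66 mm from the middle line. Landing: x -150 to -50 mm, top 6 mm above the bench, low end open.
- ramp_foot (a point): Where landing meets ramp, mid-width, on the track: stand x -50, z 6 mm. Its x axis points up the slope, its z square off the ramp. From here the track rises straight at 9 degrees to the crest.
- crest (a point): Top edge of the ramp, mid-width, on the track: stand x +80, z 26.6 mm. Beyond it lies the seat: a flat-bottomed recess across the whole track, 40 mm long up to the stop, its floor 4 mm below the crest.
- stop_top (a point): Upper edge of the stop plate's face towards the ramp, mid-width: stand x +120, z 56.6 mm. The plate is upright, 12 mm thick and 94 mm wide, and stands 34 mm above the seat's floor.
- roller: The roller to push: smooth, slippery black nylon cylinder (friction about 0.3), 50 mm diameter, 70 mm long, a steel axle stub 14 x 10 mm at each end; 0.2 to 0.4 kg. Origin at its centre, y along its axis; x and z turn as it rolls. It starts at rest across the landing, centre 10 to 45 mm before the ramp's foot, square within 2 degrees. Left alone on the ramp it rolls down.
- seat (a point): Point where the roller's centre lies when it is seated against the stop: in the stand's frame x +95, y 0, z +47.6 mm. The seat's length leaves the seated roller about 1.4 mm of play; the crest keeps it from rolling out.
- socket: Bystander: dark steel wrench socket standing upright, 37 mm in diameter, 60 mm tall; origin at the centre of its underside.
- paste: Bystander: white jar of mounting paste with a steel lid, 72 mm in diameter, 62 mm tall; origin at the centre of its underside.
- wrench: Bystander: steel wrench lying flat, 170 mm long along its x axis; origin at the middle of its underside.
Mind the look-alikes: they are no part of the job. What is meant by the roller is not orange or yellow, and is the smaller of those in its own colour.

How it is judged:
By the outcome, as a careful person would: the job done as asked, in the order asked, and still so for the second after the job is handed in, with the robot touching nothing.
It also fails if it takes over 38 s, if anything falls off the work surface, if the arm or the gripper's body presses on something with over 40 N, if the wrist force passes 120 N, or if a joint passes its speed limit or range.

## Working session

There is one attempt and no reset: what is moved stays moved. The work goes in short steps, Python scripts to look and compute and a tool call to move; the robot and the scene stay as the last step left them, time stands still between calls to the robot, and variables do not carry over. Pictures are saved under pics/ and viewed, and the job is handed in when it is done.

Besides the shell and the picture viewer there is one more tool, called after "Request:" as name(argument=value, ...), one argument or row to a line, values as JSON. arm_command: Moves the arm, as the interface text tells. Its arguments: {"type":"object","properties":{"increments":{"type":"array","items":{"type":"array","items":{"type":"number"}}},"jaw":{"type":"number"},"grip_force":{"type":"number"}},"required":["increments"]}

```bash
mkdir -p pics; ls
python3 - <<'E'
from workcell import manip
import cv2,numpy as np
print(manip.get_obs(), manip.finger_overhang)
for n in ("side","top"):
    p,d=manip.camera(n); print(n,manip.camera_info(n))
    cv2.imwrite(f"pics/{n}0.png",p[:,:,::-1]); np.save(f"{n}0.npy",d); np.save(f"{n}0p.npy",p)
E
```

```text
pics
{'clock': 0.0, 'joint_pos': array([-1.39049935e+00,  3.07580608e-01,  1.50768099e+00,  3.01339834e-06,
        1.32837353e+00, -7.35055020e-02]), 'dq': array([ 0.00028436, -0.00095949, -0.00028331, -0.0004422 , -0.00147985,
        0.00041839]), 'effort': array([-1.02042839e-03, -4.57562506e+01, -2.51914322e+01, -2.59252975e-04,
        1.32746785e-02,  3.78417617e-07]), 'tool_pos': array([ 144.23349577, -555.95337189,  255.37374693]), 'tool_rot': array([-6.83640561e-04,  7.90912265e-01, -6.11928710e-01, -7.58655372e-04]), 'contact_force': array([-0.38932856,  0.80335927, -0.63925974]), 'wrist_torque': array([-0.00652698, -0.03148929,  0.027353  ]), 'opening': 0.9977183996964407} 25.0
side {'vfov': 46.45867910110414, 'cx': 317.4494317767065, 'cy': 236.7181157393982, 'k1': 0.03412796868911903, 'R': array([[ 0.9310189 , -0.36496456,  0.00216538],
       [-0.24869978, -0.63874925, -0.7281125 ],
       [ 0.26711839,  0.67734797, -0.68545422]]), 't': array([-491.35895454,  223.44432807,  790.32481506])}
top {'vfov': 55.70813704846002, 'cx': 315.80538783805076, 'cy': 242.0943974423807, 'k1': 0.022578485117171823, 'R': array([[ 0.02121022, -0.99975202,  0.00678408],
       [-0.97665426, -0.02217011, -0.21367019],
       [ 0.21376761, -0.00209371, -0.9768823 ]]), 't': array([  9.25208174, 551.88730183, 757.67979946])}
```

View pics/side0.png

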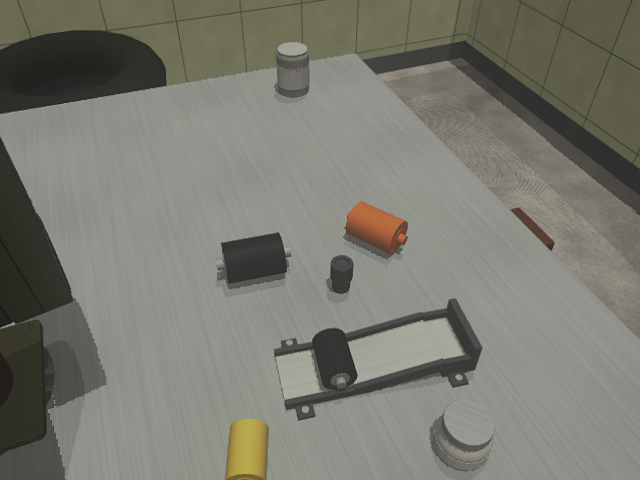

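View pics/top0.png

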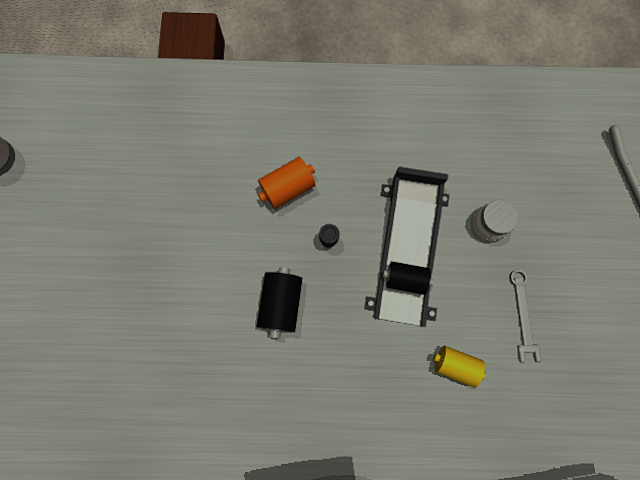

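The small black roller sits on the track at side (335,358) and top (408,277). The stop is at the far end, top (420,175). The larger black roller at top (279,302) is a look-alike.

```bash
cat > h.py <<'E'
import numpy as np,cv2
from workcell import manip
def K(n):
    c=manip.camera_info(n); f=240/np.tan(np.radians(c['vfov']/2)); return c,f
def ray(n,uv):
    c,f=K(n); uv=np.atleast_2d(np.asarray(uv,float))
    d=(uv-[c['cx'],c['cy']])/f; s=d.copy()
    for _ in range(20): s=d/(1+c['k1']*(s**2).sum(1,keepdims=True))
    return np.c_[s,np.ones(len(s))]
def world(n,uv,z):  # depth along the axis
    c,f=K(n); return (ray(n,uv)*np.asarray(z).reshape(-1,1)-c['t'])@c['R']
def proj(n,X):
    c,f=K(n); p=np.atleast_2d(X)@c['R'].T+c['t']; s=p[:,:2]/p[:,2:]
    return s*(1+c['k1']*(s**2).sum(1,keepdims=True))*f+[c['cx'],c['cy']]
def tri(a,b):
    A=[];B=[]
    for n,uv in(("side",a),("top",b)):
        c,f=K(n); s=ray(n,uv)[0]
        for k in(0,1):
            A.append(c['R'][k]-s[k]*c['R'][2]); B.append(s[k]*c['t'][2]-c['t'][k])
    x,*_=np.linalg.lstsq(np.array(A),np.array(B),rcond=None)
    return x, [ (proj("side",x)[0]-a).round(1),(proj("top",x)[0]-b).round(1)]
def cloud(n,d):
    v,u=np.mgrid[:480,:640]; uv=np.c_[u.ravel(),v.ravel()]
    return world(n,uv,d.ravel()).reshape(480,640,3)
E
python3 - <<'E'
import cv2
a=cv2.imread('pics/side0.png')[290:430,265:495]; cv2.imwrite('pics/sc.png',cv2.resize(a,None,fx=3.4,fy=3.4,interpolation=2))
a=cv2.imread('pics/top0.png')[160:335,360:460]; cv2.imwrite('pics/tc.png',cv2.resize(a,None,fx=3.4,fy=3.4,interpolation=2))
import numpy as np
from h import *
for n in("side","top"):
    W=cloud(n,np.load(n+'0.npy'))
    pts={"side":[(400,350),(440,335),(300,380),(463,312),(420,440),(335,345)],"top":[(410,240),(420,190),(400,308),(420,171),(460,260),(408,277),(408,270)]}[n]
    for u,v in pts: print(n,u,v,W[v,u].round(1))
E
```

```text
side 400 350 [ 593.6 -164.5   19.7]
side 440 335 [ 661.2 -163.4   21.8]
side 300 380 [ 442.2 -149.7    5. ]
side 463 312 [ 7.300e+02 -1.245e+02  7.000e-01]
side 420 440 [ 561.  -288.3   -2.5]
side 335 345 [ 496.9 -145.9   56.5]
top 410 240 [ 569.2 -157.6   16.2]
top 420 190 [ 667.  -177.6   23.1]
top 400 308 [ 441.3 -138.1    6. ]
top 420 171 [ 692.5 -170.5   57. ]
top 460 260 [ 5.357e+02 -2.559e+02  1.000e-01]
top 408 277 [ 492.5 -143.8   56.5]
top 408 270 [ 505.3 -144.5   54.6]
```

View pics/sc.png

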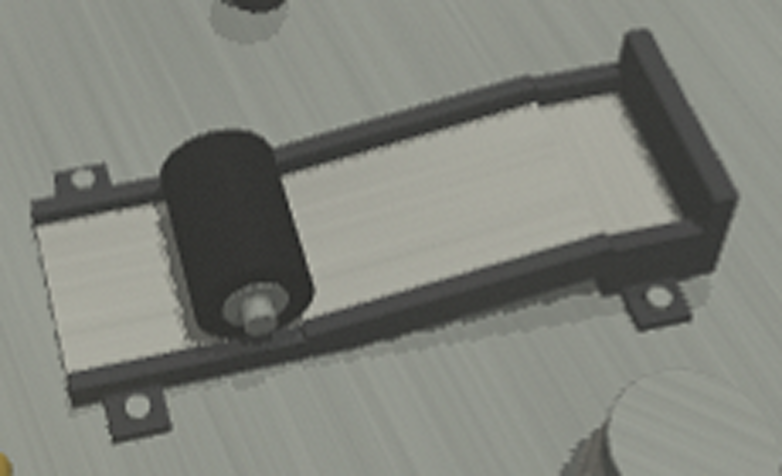

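View pics/tc.png

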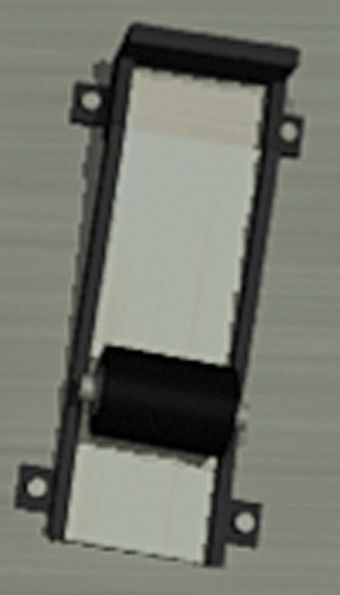

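```bash
cat > fit.py <<'E'
import numpy as np
from h import *
from scipy.optimize import least_squares
S=lambda a:(np.array(a,float)+.5)/3.4-.5
M=[((-150,39,6),"side",(38,224)),((-150,-39,6),"side",(71,374)),((120,47,56.6),"side",(624,38)),((132,47,56.6),"side",(649,31)),((120,-47,56.6),"side",(712,198)),((132,-47,56.6),"side",(737,195)),
((-150,39,6),"top",(66,540)),((-150,-39,6),"top",(208,562)),((132,47,56.6),"top",(134,25)),((132,-47,56.6),"top",(299,50)),((120,39,22.6),"top",(135,68)),((120,-39,22.6),"top",(264,90))]
off={"side":(265,290),"top":(360,160)}
def T(p,X):
    c,s=np.cos(p[2]),np.sin(p[2]); X=np.atleast_2d(X)
    return np.c_[p[0]+c*X[:,0]-s*X[:,1],p[1]+s*X[:,0]+c*X[:,1],X[:,2]+p[3]]
def res(p):
    return np.array([proj(n,T(p,X))[0]-(S(uv)+off[n]) for X,n,uv in M])
if __name__=="__main__":
    r=least_squares(lambda p:res(p).ravel(),[575,-155,-.1,0],loss='soft_l1')
    print(r.x.round(3)); print(res(r.x).round(1))
    np.save('stand.npy',r.x)
    # roller from clouds, in stand frame
    p=r.x;c,s=np.cos(p[2]),np.sin(p[2])
    for n in("side","top"):
        W=cloud(n,np.load(n+'0.npy')); d=W-[p[0],p[1],p[3]]
        x=c*d[...,0]+s*d[...,1]; y=-s*d[...,0]+c*d[...,1]; z=d[...,2]
        m=(abs(y)<33)&(z>24)&(z<75)&(x>-140)&(x<0)
        P=np.c_[x[m],y[m],z[m]]
        q=least_squares(lambda q:np.hypot(P[:,0]-q[0]-q[2]*P[:,1],P[:,2]-q[1])-25,[-85,31,0],loss='soft_l1')
        print(n,m.sum(),q.x.round(3),np.sqrt(q.cost*2/m.sum()))
        m=(abs(y)<30)&(x>-148)&(x<-125); print('landing z',np.median(z[m]))
        m=(abs(y)<30)&(x>15)&(x<25); print('ramp z at 20 (17.1)',np.median(z[m]))
        m=(abs(y)<40)&(x>122)&(x<130); print('stop top',np.median(z[m]))
        for nm,lo in(("near",(z>30)&(x>-150)&(x<100)),):
            # full extent along y of roller+stubs at z>24
            print('y ext',y[(z>22)&(x>-130)&(x<-20)&(abs(y)<70)].min(),y[(z>22)&(x>-130)&(x<-20)&(abs(y)<70)].max())
    print('roller px',[proj(n,T(p,[-85,0,31])) for n in off])
E
python3 fit.py
```

```text
[ 5.64335e+02 -1.57736e+02 -1.46000e-01 -1.71400e+00]
[[-0.9  0.5]
 [-1.   2.6]
 [-0.2 -2.1]
 [-0.1 -1.4]
 [ 0.6  1.3]
 [ 1.2  0.6]
 [-1.  -0.2]
 [-0.9  0.5]
 [-0.8 -0.7]
 [ 0.5 -0.1]
 [-1.1 -0.3]
 [ 0.9 -0.4]]
side 1365 [-7.0356e+01  3.2457e+01  1.7000e-02] 0.7669382043595558
landing z 7.071806315208236
ramp z at 20 (17.1) 18.624067138762804
stop top 57.739717401490836
y ext -49.204754167777544 46.438515549788924
top 1016 [-7.0878e+01  3.3507e+01  1.5000e-02] 0.9267875043105607
landing z 8.632402271062496
ramp z at 20 (17.1) 19.531023900019886
stop top 59.46545910952338
y ext -45.82240045701026 48.21338699151632
roller px [array([[323.66567335, 359.62755413]]), array([[405.97214858, 285.71745397]])]
```

```bash
cat >> h.py <<'E'
from scipy.spatial.transform import Rotation as Rn
def st():
    o=manip.get_obs(); p=np.load('stand.npy'); q=o['tool_rot']; R=Rn.from_quat(np.r_[q[1:],q[0]]).as_matrix()
    c,s=np.cos(p[2]),np.sin(p[2]); A=np.array([[c,-s,0],[s,c,0],[0,0,1]])
    loc=A.T@(o['tool_pos']-[p[0],p[1],0]); return o,p,R,A,loc
def show(goal=None):
    o,p,R,A,loc=st()
    yx=np.arctan2(R[1,0],R[0,0]); want=p[2]-np.pi/2; dr=-(want-yx)
    print('t %.2f stand TCP'%o['clock'],loc.round(1),'roll needed %.4f'%((dr+np.pi)%(2*np.pi)-np.pi),'tilt',R[:,2].round(3),'F stand',(A.T@o['contact_force']).round(1),'open %.3f'%o['opening'])
    if goal is not None:
        w=A@np.array(goal,float)+[p[0],p[1],0]; print('tool shift',(R.T@(w-o['tool_pos'])).round(1))
E
python3 - <<'E'
from fit import *
r=least_squares(lambda p:res(np.r_[p,0]).ravel(),[575,-155,-.1],loss='soft_l1'); p=np.r_[r.x,0]
print(p.round(4)); print(res(p).round(1)); np.save('stand.npy',p)
# independent: per camera
for n in("side","top"):
    i=[k for k,m in enumerate(M) if m[1]==n]
    q=least_squares(lambda p:res(np.r_[p,0])[i].ravel(),r.x); print(n,q.x.round(4))
c,s=np.cos(p[2]),np.sin(p[2])
for n in("side","top"):
    W=cloud(n,np.load(n+'0.npy')); d=W-[p[0],p[1],0]
    x=c*d[...,0]+s*d[...,1]; y=-s*d[...,0]+c*d[...,1]; z=d[...,2]
    m=(abs(y)<33)&(z>26)&(z<75)&(x>-140)&(x<0); P=np.c_[x[m],y[m],z[m]]
    q=least_squares(lambda q:np.hypot(P[:,0]-q[0]-q[2]*P[:,1],P[:,2]-q[1])-25,[-85,31,0],loss='soft_l1'); print(n,q.x.round(3))
from h import show
show((-128,0,200))
E
```

```text
[ 5.638340e+02 -1.580434e+02 -1.456000e-01  0.000000e+00]
[[-1.2  0.1]
 [-1.3  2.2]
 [-0.1 -2.6]
 [-0.1 -1.9]
 [ 0.6  0.8]
 [ 1.3  0.1]
 [-0.7  0. ]
 [-0.5  0.8]
 [-0.5 -0.8]
 [ 1.  -0.2]
 [-0.7 -0.4]
 [ 1.4 -0.5]]
side [ 5.640124e+02 -1.577253e+02 -1.534000e-01]
top [ 5.635284e+02 -1.582269e+02 -1.405000e-01]
side [-6.9909e+01  3.0747e+01  1.7000e-02]
top [-7.0426e+01  3.1800e+01  1.6000e-02]
t 0.10 stand TCP [-357.4 -454.6  255.5] roll needed 0.3994 tilt [-0.     0.002 -1.   ] F stand [-0.4 -0.1  0.2] open 0.999
tool shift [-329.6 -388.1   56.1]
```

Request:
arm_command(
  increments=[
    [-25,-30,0,0.03],
    [-52,-61,0,0.07],
    [-80,-94,0,0.11],
    [-108,-127,0,0.15],
    [-136,-160,0,0.19],
    [-164,-193,0,0.23],
    [-192,-226,0,0.27],
    [-220,-259,0,0.31],
    [-248,-292,0,0.34],
    [-276,-325,0,0.37],
    [-304,-358,0,0.39],
    [-329,-387,10,0.4],
  ],
  jaw=30,
)

```text
clock: 1.1
tool_pos: [431.1, -149.1, 249.6]
tool_rot: [0.001, -0.653, 0.757, -0.001]
contact_force: [1.0, 0.5, 0.3]
opening: 0.349
```

Request:
arm_command(
  increments=[
    [0,0,10,0],
    [0,0,30,0],
    [0,0,60,0],
    [0,0,60,0],
  ],
)

```text
clock: 1.43
tool_pos: [426.3, -148.5, 184.3]
tool_rot: [-0.002, -0.654, 0.756, 0.004]
contact_force: [-0.6, 0.9, -0.5]
opening: 0.349
```

Run:
```python
from h import *
show((-128,0,60))
for n in("side","top"):
    p,d=manip.camera(n); cv2.imwrite(f"pics/{n}1.png",p[:,:,::-1]); np.save(n+'1.npy',d)
    print(proj(n,st()[0]['tool_pos']+[0,0,-25]))
```

```text
t 1.43 stand TCP [-137.5  -10.5  184.3] roll needed 0.0009 tilt [-0.009  0.004 -1.   ] F stand [-0.8  0.8 -0.5] open 0.349
tool shift [-10.1 -10.6 124.3]
[[286.05100817 313.55896492]]
[[427.51508383 309.22783729]]
```

View pics/side1.png

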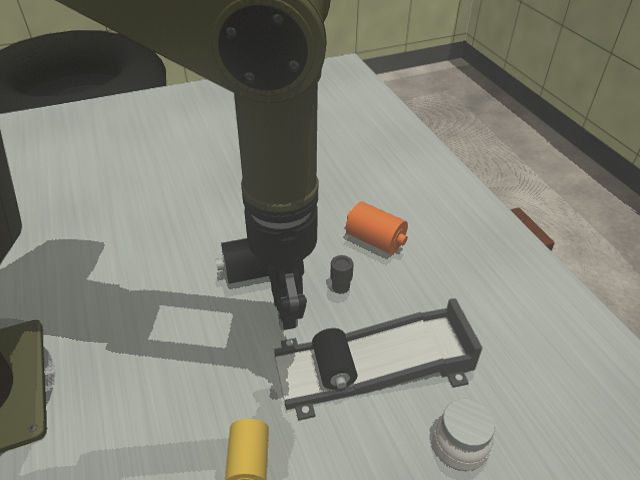

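View pics/top1.png

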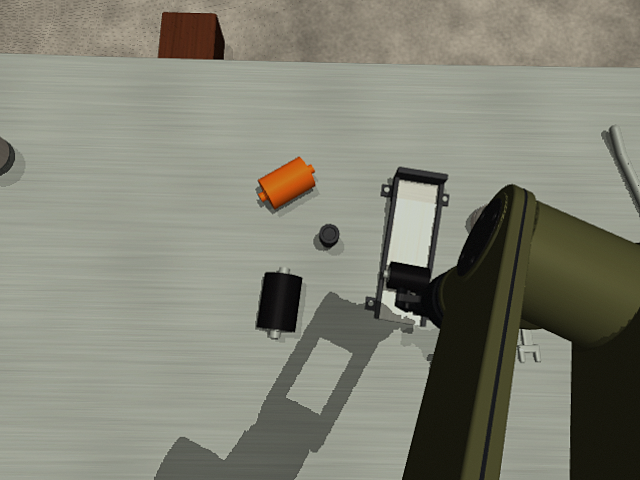

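Side view: the near fingertip is at (289,325), which fits the 25 mm overhang. The tips hang behind the roller and above the landing. Next I descend behind it.

Request:
arm_command(
  increments=[
    [-3,-3,20,0],
    [-7,-8,45,0],
    [-10,-12,70,0],
    [-10,-13,90,0],
    [-10,-13,105,0],
    [-10,-13,115,0],
    [-10,-13,120,0],
    [-10,-13,120,0],
    [-10,-13,120,0],
  ],
)

```text
clock: 2.28
tool_pos: [444.8, -143.4, 69.5]
tool_rot: [0.0, -0.653, 0.757, -0.001]
contact_force: [-0.1, -0.1, 0.3]
opening: 0.35
```

Run:
```python
from h import *
show((-125,0,43))
for n in("side",):
    p,d=manip.camera(n); cv2.imwrite(f"pics/{n}2.png",cv2.resize(p[250:430,240:500,::-1],None,fx=3,fy=3))
```

```text
t 2.28 stand TCP [-119.9   -2.8   69.5] roll needed -0.0011 tilt [ 0.002 -0.001 -1.   ] F stand [-0.1 -0.1  0.3] open 0.350
tool shift [-2.8  5.2 26.5]
```

View pics/side2.png

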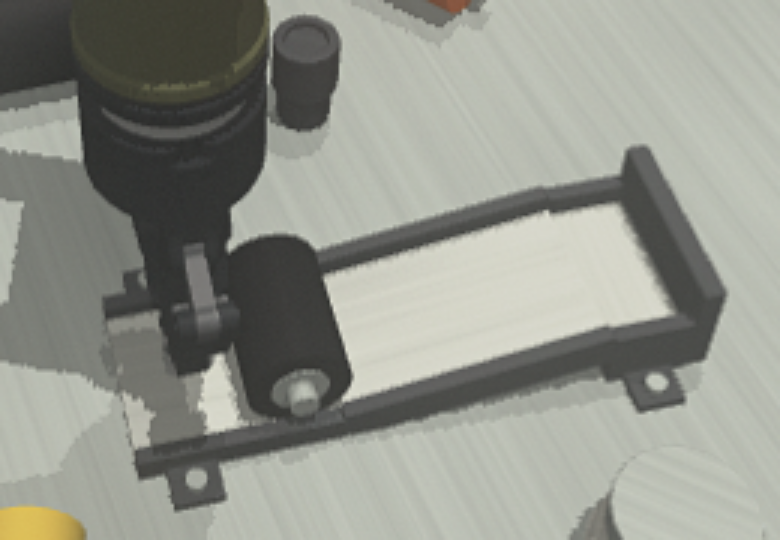

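The fingers are behind the roller with a gap of about 13 mm. The knuckle at crop (235,305) bulges, so I'll keep the tips about 8 mm below the roller's centre.

Request:
arm_command(
  increments=[
    [-1,0,5,0],
    [-2,0,11,0],
    [-2.8,0,17,0],
    [-2.8,0,21,0],
    [-2.8,0,21.5,0],
    [-2.8,-1,21.5,0],
    [-2.8,-2.5,21.5,0],
    [-2.8,-4,21.5,0],
    [-2.8,-5.5,21.5,0],
    [-2.8,-7,21.5,0],
    [-2.8,-8,21.5,0],
    [-2.8,-9,21.5,0],
  ],
)

```text
clock: 3.33
tool_pos: [453.5, -141.3, 47.2]
tool_rot: [0.0, -0.654, 0.757, -0.0]
contact_force: [-0.0, 0.1, -0.7]
opening: 0.351
```

Run:
```python
from h import *
show((-106,0,48))
for n in("side",):
    p,d=manip.camera(n); cv2.imwrite(f"pics/{n}3.png",cv2.resize(p[290:410,260:400,::-1],None,fx=5,fy=5))
```

```text
t 3.33 stand TCP [-111.6    0.5   47.2] roll needed -0.0006 tilt [ 0. -0. -1.] F stand [-0.   0.1 -0.7] open 0.351
tool shift [ 0.5 -5.6 -0.8]
```

View pics/side3.png

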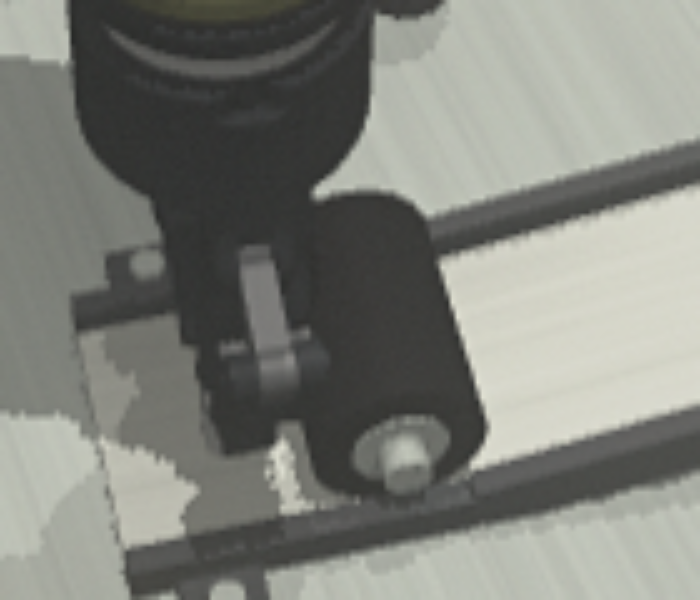

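Run:
```python
from h import *
from fit import T
p=np.load('stand.npy')
for y in(-15,-30):
  for dx in(-11,11):
    for z in (17,22,27): print(y,dx,z,(proj("side",T(p,[-111.6+dx,y,z]))[0]-[260,290])*5)
```

```text
-15 -11 17 [199.6368972  444.04641542]
-15 -11 22 [199.29955524 434.146441  ]
-15 -11 27 [198.95923156 424.16174424]
-15 11 17 [275.58593282 428.80015552]
-15 11 22 [275.57445346 418.88280138]
-15 11 27 [275.56286568 408.88094733]
-30 -11 17 [210.59089059 489.91028982]
-30 -11 22 [210.29678718 480.06859169]
-30 -11 27 [210.00005177 470.1415914 ]
-30 11 17 [287.53885127 474.23475669]
-30 11 22 [287.57896987 464.37342716]
-30 11 27 [287.61943741 454.42700431]
```

Run:
```python
from h import *
p=np.load('stand.npy'); P,d=manip.camera("side"); W=cloud("side",d)-[p[0],p[1],0]
c,s=np.cos(p[2]),np.sin(p[2])
x=c*W[...,0]+s*W[...,1]; y=-s*W[...,0]+c*W[...,1]; z=W[...,2]
for v in range(350,390,2):
    r=[]
    for u in range(298,330,3): r.append("%4d,%4d,%3d"%(x[v,u],y[v,u],z[v,u]))
    print(v,' | '.join(r))
```

```text
350 -125, -24, 99 | -121, -21, 94 | -117, -21, 93 | -113, -22, 92 | -114, -48,129 | -110, -47,126 | -107, -49,128 |  -97, -25, 92 |  -86,   3, 49 |  -82,   0, 51 |  -79,  -3, 56
352 -125, -23, 93 | -121, -25, 95 | -117, -25, 94 | -113, -24, 92 | -114, -49,126 | -111, -50,126 | -107, -51,127 |  -98, -26, 89 |  -87,   0, 49 |  -83,  -3, 53 |  -79,  -5, 53
354 -125, -25, 91 | -121, -25, 90 | -118, -26, 90 | -113, -24, 87 | -115, -51,125 | -111, -52,125 | -108, -52,124 |  -91,   0, 44 |  -87,  -3, 48 |  -84,  -5, 50 |  -80,  -7, 52
356 -125, -25, 87 | -121, -25, 86 | -118, -27, 88 | -105,  14, 25 | -116, -54,125 | -112, -54,124 | -108, -55,124 | -103, -48,113 |  -99, -49,113 |  -84,  -7, 49 |  -81, -10, 53
358 -119,  14, 24 | -122, -26, 83 | -122, -47,113 | -118, -48,114 | -115, -53,120 | -112, -56,123 | -109, -58,124 | -105, -58,123 | -101, -59,123 |  -85, -11, 50 |  -81, -13, 52
360 -117,  24,  4 | -122, -26, 78 | -122, -49,112 | -120, -56,121 | -116, -58,123 | -113, -58,122 | -109, -59,122 | -106, -61,124 | -102, -61,122 |  -98, -60,120 |  -82, -16, 51
362 -118,  19,  7 | -122, -27, 7
[... 1759 characters left out ...]
12,  6 | -120, -13,  5 | -116, -15,  7 | -112, -14,  5 | -108, -15,  4 | -104, -18,  7 | -100, -18,  6 |  -95, -17,  2 |  -95, -36, 32 |  -91, -35, 29 |  -86, -34, 26
384 -125, -15,  5 | -121, -17,  6 | -117, -16,  3 | -113, -17,  4 | -108, -18,  4 | -104, -20,  6 | -100, -21,  6 |  -96, -21,  4 |  -92, -23,  6 |  -90, -34, 22 |  -87, -36, 23
386 -126, -18,  5 | -122, -19,  5 | -118, -22,  8 | -113, -21,  6 | -109, -22,  4 | -105, -23,  6 | -101, -23,  4 |  -97, -26,  7 |  -93, -26,  6 |  -91, -36, 20 |  -87, -36, 18
388 -127, -22,  6 | -122, -21,  3 | -118, -23,  4 | -114, -23,  4 | -110, -24,  4 | -106, -26,  5 | -102, -27,  5 |  -97, -27,  3 |  -93, -27,  3 |  -89, -31,  6 |  -87, -36, 14
```

The depth map shows the knuckles are far higher, at z≈120, so they are no concern. The fingertip bottoms are near z≈27, so I'll lower 7 mm and then advance slowly.

Request:
arm_command(
  increments=[
    [0,0,2,0],
    [0,-0.5,4,0],
    [0,-1,6,0],
    [0,-1.8,7,0],
    [0,-2.6,7,0],
    [0,-3.4,7,0],
    [0,-4.2,7,0],
    [0,-5.1,7,0],
    [0,-6,7,0],
    [0,-7,7,0],
    [0,-8,7,0],
    [0,-9,7,0],
  ],
)

```text
clock: 4.43
tool_pos: [462.3, -142.6, 40.1]
tool_rot: [0.0, -0.654, 0.757, -0.0]
contact_force: [-0.5, -0.4, 0.1]
opening: 0.349
```

```bash
cat > look.py <<'E'
import sys
from h import *
from fit import *
show()
p=np.load('stand.npy'); n=sys.argv[2] if len(sys.argv)>2 else "side"
P,d=manip.camera(n); W=cloud(n,d)-[p[0],p[1],0]
cv2.imwrite(f"pics/{n}{sys.argv[1]}.png",cv2.resize(P[280:420,260:500,::-1] if n=="side" else P[150:350,340:480,::-1],None,fx=3,fy=3))
c,s=np.cos(p[2]),np.sin(p[2])
x=c*W[...,0]+s*W[...,1]; y=-s*W[...,0]+c*W[...,1]; z=W[...,2]
# dark roller points
tcp=st()[4][0]
x0=float(sys.argv[3]) if len(sys.argv)>3 else tcp+36
zc0=31+max(0,min(x0,76)+52)*.1584
m=(abs(y)<34)&(P.max(2)<75)&(np.hypot(x-x0,z-zc0)<34)&(np.hypot(x-x0,z-zc0)>17)&(x>tcp+16)&(z>zc0-8)
A=np.c_[x[m],y[m],z[m]]
q=least_squares(lambda q:np.hypot(A[:,0]-q[0]-q[2]*A[:,1],A[:,2]-q[1])-25,[x0,zc0,0],loss='soft_l1')
print(n,'roller x,z,slope',q.x.round(3),m.sum(),'gap to finger',(q.x[0]-25-tcp-11).round(1))
E
python3 look.py 4
```

```text
t 4.43 stand TCP [-102.7    0.6   40.1] roll needed -0.0006 tilt [ 0. -0. -1.] F stand [-0.4 -0.5  0.1] open 0.349
side roller x,z,slope [-6.6350e+01  3.0767e+01  1.6000e-02] 869 gap to finger 0.1
```

View pics/side4.png

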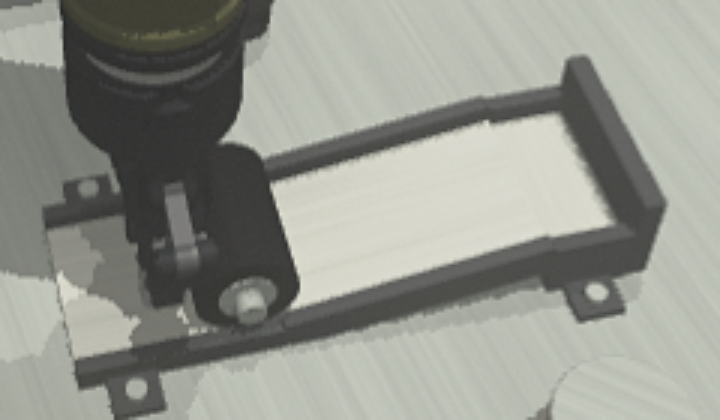

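Contact confirmed: the roller has moved about 4 mm and the gap is ~0. I continue at a steady pace.

Request:
arm_command(
  increments=[
    [0,-1,0,0],
    [0,-2,0,0],
    [0,-3,0,0],
    [0,-4,0,0],
    [0,-5,0,0],
    [0,-6,0,0],
    [0,-7,0,0],
    [0,-8,0,0],
    [0,-9,0,0],
    [0,-10,0,0],
    [0,-11,0,0],
    [0,-12,0,0],
  ],
)

```text
clock: 5.48
tool_pos: [474.1, -144.3, 40.0]
tool_rot: [0.0, -0.654, 0.757, -0.0]
contact_force: [0.5, -0.7, 0.6]
opening: 0.352
```

```bash
python3 look.py 5
```

```text
t 5.48 stand TCP [-90.8   0.6  40. ] roll needed -0.0006 tilt [ 0. -0. -1.] F stand [ 0.6 -0.6  0.6] open 0.352
side roller x,z,slope [-5.4526e+01  3.0788e+01  6.0000e-03] 823 gap to finger -0.0
```

Request:
arm_command(
  increments=[
    [0,-1.2,0,0],
    [0,-2.4,-0.1,0],
    [0,-3.6,-0.3,0],
    [0,-4.8,-0.5,0],
    [0,-6,-0.7,0],
    [0,-7.2,-0.9,0],
    [0,-8.4,-1.1,0],
    [0,-9.6,-1.3,0],
    [0,-10.8,-1.5,0],
    [0,-12,-1.7,0],
    [0,-13.2,-1.9,0],
    [0,-14.4,-2.1,0],
  ],
)

```text
clock: 6.53
tool_pos: [488.3, -146.4, 42.2]
tool_rot: [0.0, -0.654, 0.757, 0.0]
contact_force: [-0.9, 0.7, 0.7]
opening: 0.349
```

```bash
python3 look.py 6
```

```text
t 6.53 stand TCP [-76.4   0.6  42.2] roll needed -0.0006 tilt [-0.  0. -1.] F stand [-1.   0.6  0.7] open 0.349
side roller x,z,slope [-4.0081e+01  3.2588e+01  1.3000e-02] 768 gap to finger -0.2
```

Request:
arm_command(
  increments=[
    [0,-1.5,-0.2,0],
    [0,-3,-0.5,0],
    [0,-4.5,-0.7,0],
    [0,-6,-0.9,0],
    [0,-7.5,-1.2,0],
    [0,-9,-1.4,0],
    [0,-10.5,-1.7,0],
    [0,-12,-1.9,0],
    [0,-13.5,-2.1,0],
    [0,-15,-2.4,0],
    [0,-16.5,-2.6,0],
    [0,-18,-2.8,0],
  ],
)

```text
clock: 7.58
tool_pos: [506.2, -149.0, 45.0]
tool_rot: [0.0, -0.654, 0.757, -0.0]
contact_force: [-1.0, -0.2, 1.0]
opening: 0.352
```

```bash
python3 look.py 7
```

```text
t 7.58 stand TCP [-58.3   0.6  45. ] roll needed -0.0006 tilt [ 0.  0. -1.] F stand [-1.  -0.3  1. ] open 0.352
side roller x,z,slope [-2.2289e+01  3.5518e+01  6.0000e-03] 697 gap to finger -0.5
```

View pics/side7.png

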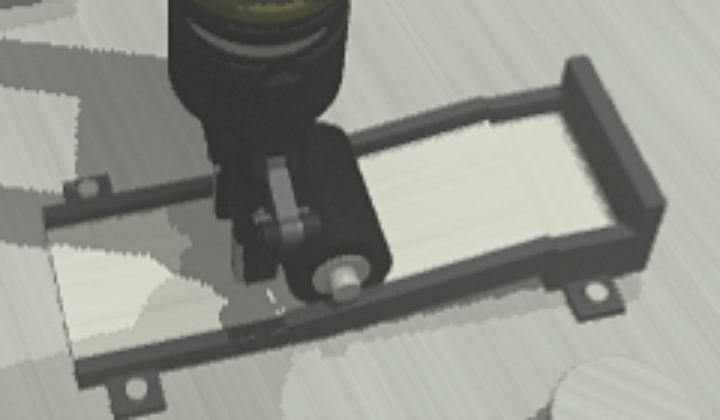

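The roller is on the ramp (side crop ~335,215), square, with the fingers against it. I continue.

Request:
arm_command(
  increments=[
    [0,-1.5,-0.2,0],
    [0,-3,-0.5,0],
    [0,-4.5,-0.7,0],
    [0,-6,-0.9,0],
    [0,-7.5,-1.2,0],
    [0,-9,-1.4,0],
    [0,-10.5,-1.7,0],
    [0,-12,-1.9,0],
    [0,-13.5,-2.1,0],
    [0,-15,-2.4,0],
    [0,-16.5,-2.6,0],
    [0,-18,-2.8,0],
  ],
)

```text
clock: 8.63
tool_pos: [524.0, -151.7, 47.8]
tool_rot: [0.0, -0.654, 0.757, -0.0]
contact_force: [-0.7, 0.6, 0.6]
opening: 0.356
```

Request:
arm_command(
  increments=[
    [0,-1.5,-0.2,0],
    [0,-3,-0.5,0],
    [0,-4.5,-0.7,0],
    [0,-6,-0.9,0],
    [0,-7.5,-1.2,0],
    [0,-9,-1.4,0],
    [0,-10.5,-1.7,0],
    [0,-12,-1.9,0],
    [0,-13.5,-2.1,0],
    [0,-15,-2.4,0],
    [0,-16.5,-2.6,0],
    [0,-18,-2.8,0],
  ],
)

```text
clock: 9.63
tool_pos: [541.8, -154.3, 50.6]
tool_rot: [-0.0, -0.654, 0.757, 0.0]
contact_force: [-1.2, -0.5, 1.5]
opening: 0.354
```

```bash
python3 look.py 8
```

```text
t 9.63 stand TCP [-22.3   0.5  50.6] roll needed -0.0005 tilt [-0.  0. -1.] F stand [-1.1 -0.6  1.5] open 0.354
side roller x,z,slope [1.3493e+01 4.1205e+01 1.7000e-02] 573 gap to finger -0.7
```

Request:
arm_command(
  increments=[
    [0,-1.5,-0.2,0],
    [0,-3,-0.5,0],
    [0,-4.5,-0.7,0],
    [0,-6,-0.9,0],
    [0,-7.5,-1.2,0],
    [0,-9,-1.4,0],
    [0,-10.5,-1.7,0],
    [0,-12,-1.9,0],
    [0,-13.5,-2.1,0],
    [0,-15,-2.4,0],
    [0,-16.5,-2.6,0],
    [0,-18,-2.8,0],
  ],
)

```text
clock: 10.68
tool_pos: [559.6, -156.9, 53.4]
tool_rot: [-0.0, -0.654, 0.757, 0.0]
contact_force: [-1.0, 0.1, 0.6]
opening: 0.348
```

Request:
arm_command(
  increments=[
    [0,-1.5,-0.2,0],
    [0,-3,-0.5,0],
    [0,-4.5,-0.7,0],
    [0,-6,-0.9,0],
    [0,-7.5,-1.2,0],
    [0,-9,-1.4,0],
    [0,-10.5,-1.7,0],
    [0,-12,-1.9,0],
    [0,-13.5,-2.1,0],
    [0,-15,-2.4,0],
    [0,-16.5,-2.6,0],
    [0,-18,-2.8,0],
  ],
)

```text
clock: 11.68
tool_pos: [577.4, -159.5, 56.2]
tool_rot: [0.0, -0.654, 0.757, -0.0]
contact_force: [-0.6, 0.2, 1.0]
opening: 0.35
```

```bash
python3 look.py 9
```

```text
t 11.68 stand TCP [13.7  0.5 56.2] roll needed -0.0006 tilt [ 0.  0. -1.] F stand [-0.6  0.1  1. ] open 0.350
side roller x,z,slope [4.9610e+01 4.6867e+01 3.0000e-02] 451 gap to finger -0.6
```

View pics/side9.png

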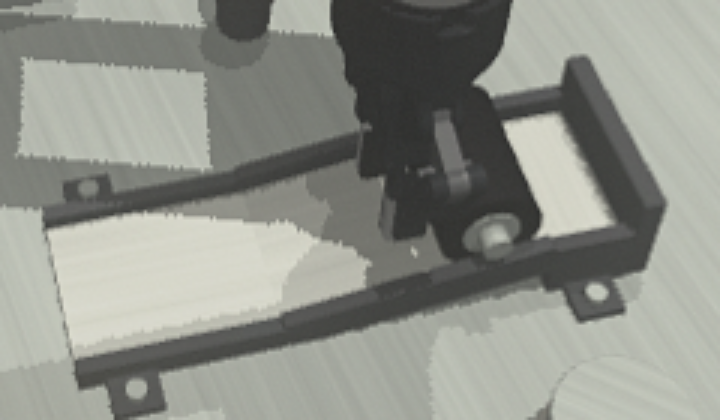

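Request:
arm_command(
  increments=[
    [0,-1.4,-0.2,0],
    [0,-2.8,-0.4,0],
    [0,-4.2,-0.7,0],
    [0,-5.6,-0.9,0],
    [0,-7,-1.1,0],
    [0,-8.3,-1.3,0],
    [0,-9.6,-1.5,0],
    [0,-10.8,-1.7,0],
    [0,-12,-1.9,0],
    [0,-13.1,-2.1,0],
    [0,-14.1,-2.2,0],
    [0,-15,-2.4,0],
  ],
)

```text
clock: 12.73
tool_pos: [592.2, -161.7, 58.6]
tool_rot: [-0.0, -0.654, 0.757, -0.0]
contact_force: [-1.6, 0.1, 1.7]
opening: 0.351
```

Request:
arm_command(
  increments=[
    [0,-0.8,-0.1,0],
    [0,-1.6,-0.3,0],
    [0,-2.4,-0.4,0],
    [0,-3.2,-0.5,0],
    [0,-4,-0.6,0],
    [0,-4.8,-0.8,0],
    [0,-5.6,-0.9,0],
    [0,-6.4,-1,0],
    [0,-7.2,-1.1,0],
    [0,-8,-1.2,0],
    [0,-8.8,-1.3,0],
    [0,-9.6,-1.4,0],
  ],
)

```text
clock: 13.73
tool_pos: [601.7, -163.1, 59.9]
tool_rot: [-0.0, -0.654, 0.757, 0.0]
contact_force: [-0.4, -1.3, 0.1]
opening: 0.353
```

```bash
python3 look.py 10; python3 look.py 10 top
```

```text
t 13.73 stand TCP [38.2  0.5 59.9] roll needed -0.0006 tilt [-0.  0. -1.] F stand [-0.2 -1.3  0.1] open 0.353
side roller x,z,slope [7.3674e+01 5.1011e+01 3.5000e-02] 371 gap to finger -0.8
t 13.78 stand TCP [38.5  0.5 60. ] roll needed -0.0006 tilt [ 0. -0. -1.] F stand [0.4 0.8 0.5] open 0.354
top roller x,z,slope [74.441 51.028  0.   ] 0 gap to finger -0.0
```

View pics/top10.png

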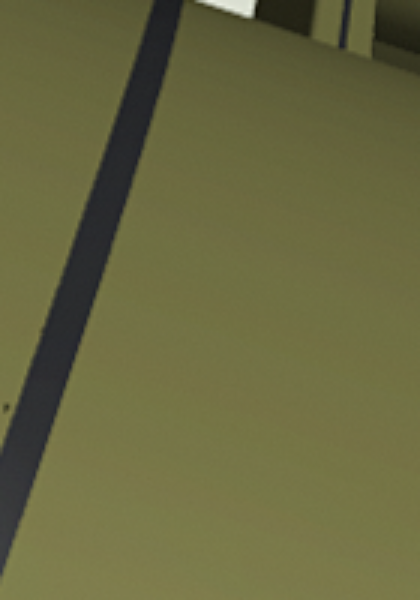

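The top view is blocked by the arm. By the side view the roller is at x≈74, just before the crest. Next: over the crest.

Request:
arm_command(
  increments=[
    [0,-0.8,-0.1,0],
    [0,-1.6,-0.2,0],
    [0,-2.4,-0.2,0],
    [0,-3.2,-0.2,0],
    [0,-4,-0.2,0],
    [0,-4.8,-0.2,0],
    [0,-5.6,-0.2,0],
    [0,-6.4,-0.2,0],
    [0,-7.4,0,0],
    [0,-8.6,0.3,0],
    [0,-9.8,0.6,0],
    [0,-11,1,0],
  ],
)

```text
clock: 14.83
tool_pos: [612.7, -164.7, 58.9]
tool_rot: [0.0, -0.654, 0.757, -0.0]
contact_force: [0.1, -0.3, 0.4]
opening: 0.348
```

```bash
python3 look.py 11 side 88
```

```text
t 14.83 stand TCP [49.3  0.5 58.9] roll needed -0.0006 tilt [ 0. -0. -1.] F stand [ 0.2 -0.3  0.4] open 0.348
side roller x,z,slope [9.5220e+01 4.7091e+01 1.7000e-02] 634 gap to finger 9.7
```

View pics/side11.png

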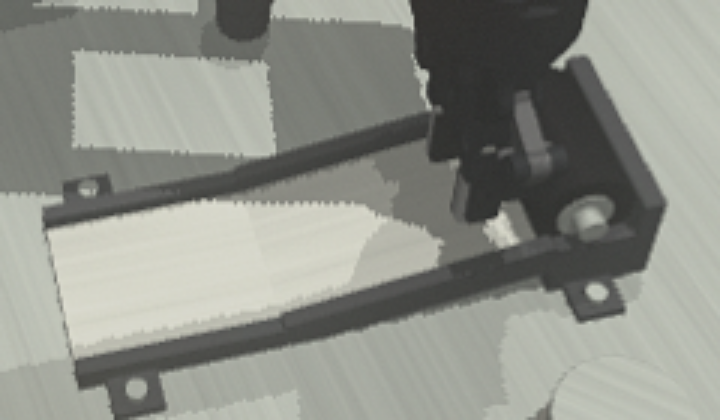

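The roller dropped into the seat (x≈95.2, z≈47.1). I'll close the gap gently and nudge it against the stop.

Request:
arm_command(
  increments=[
    [0,-1,0.2,0],
    [0,-2,0.4,0],
    [0,-3,0.6,0],
    [0,-4,0.8,0],
    [0,-5,1,0],
    [0,-6,1,0],
    [0,-7,1,0],
    [0,-7.7,1,0],
    [0,-8.4,1,0],
    [0,-9,1,0],
    [0,-9.5,1,0],
    [0,-9.8,1,0],
  ],
)

```text
clock: 15.88
tool_pos: [622.2, -166.1, 58.0]
tool_rot: [0.0, -0.654, 0.757, -0.0]
contact_force: [-0.5, -0.1, 0.3]
opening: 0.349
```

```bash
python3 look.py 12 side 95
```

```text
t 15.88 stand TCP [59.   0.5 58. ] roll needed -0.0006 tilt [ 0. -0. -1.] F stand [-0.5 -0.2  0.3] open 0.349
side roller x,z,slope [9.5396e+01 4.6967e+01 1.7000e-02] 352 gap to finger 0.4
```

Request:
arm_command(
  increments=[
    [0,-0.3,0,0],
    [0,-0.6,0,0],
    [0,-0.9,0,0],
    [0,-1.2,0,0],
    [0,-1.2,0,0],
  ],
)

```text
clock: 16.35
tool_pos: [622.7, -166.1, 57.8]
tool_rot: [-0.0, -0.654, 0.757, 0.001]
contact_force: [-3.2, -0.1, 0.9]
opening: 0.357
```

A force of 3.2 N with the arm stalled means the roller is pressed lightly against the stop. Now I draw back along the track, then up.

Request:
arm_command(
  increments=[
    [0,0,0,0],
    [0,1,0,0],
    [0,3,0,0],
    [0,6,0,0],
    [0,11,0,0],
    [0,17,0,0],
    [0,24,-2,0],
    [0,32,-6,0],
    [0,40,-15,0],
    [0,46,-30,0],
    [0,50,-48,0],
    [0,50,-68,0],
  ],
)

```text
clock: 17.35
tool_pos: [571.4, -158.4, 126.7]
tool_rot: [-0.001, -0.654, 0.757, 0.001]
contact_force: [1.1, 0.7, -0.2]
opening: 0.352
```

Request:
arm_command(
  increments=[
    [0,5,-20,0],
    [0,20,-40,0],
    [0,45,-60,0],
    [0,75,-80,0],
    [0,105,-95,0],
    [0,130,-100,0],
    [0,140,-100,0],
    [0,140,-100,0],
    [0,140,-100,0],
  ],
)

```text
clock: 18.1
tool_pos: [435.6, -138.7, 226.4]
tool_rot: [0.001, -0.653, 0.757, -0.001]
contact_force: [0.1, -0.5, -1.3]
opening: 0.352
```

```bash
python3 look.py 13 side 95
python3 - <<'E'
from h import *
for n in("side","top"):
    p,d=manip.camera(n); cv2.imwrite(f"pics/{n}F.png",p[:,:,::-1])
E
```

```text
t 18.10 stand TCP [-129.7    0.5  226.4] roll needed -0.0011 tilt [ 0.002 -0.001 -1.   ] F stand [ 0.2 -0.5 -1.3] open 0.352
side roller x,z,slope [9.5155e+01 4.7206e+01 5.0000e-03] 1368 gap to finger 188.0
```

View pics/sideF.png

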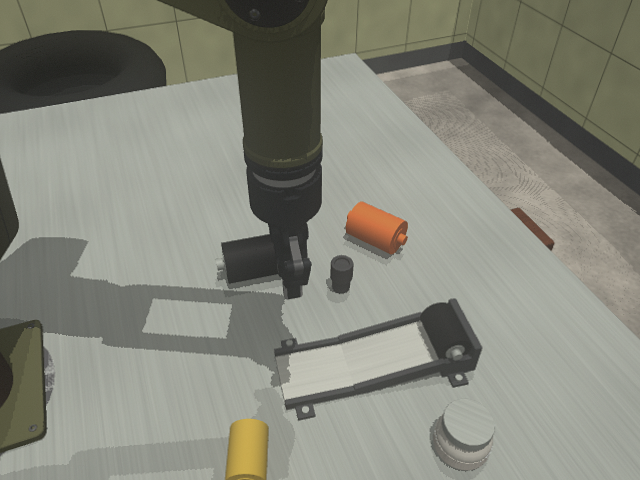

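View pics/topF.png

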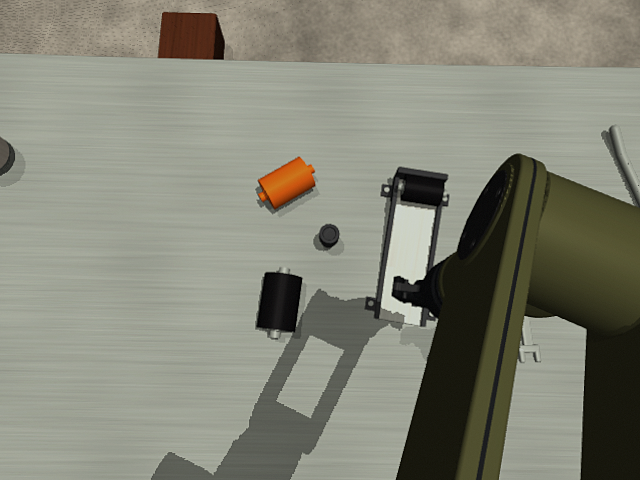

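The side view shows the roller in the seat against the stop at (448,330). The top view shows it at (422,190). The socket and the jar haven't moved, and the hand is clear.

```bash
python3 -c "
from workcell import manip
print(manip.sign_off())"
```

```text
the job is handed in; nothing more can be done
None
```

The roller is in its seat at the top of the stand, resting against the stop plate. The hand is drawn clear and the job is handed in, about 18 s into the 38 s allowed.

**Push:** I pushed the small black roller along the landing and up the ramp at about 10–18 mm/s, with two parted fingertips on its back. The fingers stayed within 1 mm of it at every check on the way up.

**Crest:** it rolled about 10 mm ahead of the fingers as it dropped into the seat. I then followed it up and pressed it lightly against the stop (about 3 N) before backing off along the track.

**Last checks:**
- **Position:** with the hand withdrawn, the side camera puts the roller's centre at stand x 95.2, z 47.2 mm, against the expected 95 and 47.6. It lies square to within about 0.3 degrees.
- **Bystanders:** the socket and the jar look unmoved in the side view. The wrench is mostly hidden by the arm in the last top view; what shows of it lies where it was, and the tool was never near it.
- **Wrist force:** the readings stayed below 4 N.

**Disagreements:** the two cameras differed by about 0.7 degrees on the stand's direction and about 1 mm on heights. The arm blocked the top camera at the crest, so only the side camera saw the drop.

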